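# Sort the spindle whorls into their finds trays

## Robot

A 6-joint arm with a two-finger parallel gripper is mounted at the origin on the work surface. World frame = base frame: x ahead of the robot, y to its left, z up, the work surface at z = 0. Lengths are in m, angles in rad, forces in N, time in s.
With the tool pointing down it reaches from about 0.275 to 0.875 m from the base axis. Payload 12.5 kg.
Tool frame: the origin (TCP) lies on the centre line of the jaws, within the pads' length; the fingertips stand 14 mm ahead of it and the grasp point (between the pads) lies 5 mm behind it (tip_extent is the distance from the TCP to the fingertips, in m); z points along the fingers, y is the direction in which the jaws open and shut (so a half turn about z gives the same grasp; the last joint's range is limited). The gripper opens to 85 mm and grips with 20 to 120 N. Pads are 22 mm wide; open, the fingers measure 114 mm over their backs; the gripper's body (76 mm by 85 mm) begins 54 mm behind the grasp point. The pads swing forward as they close: fully open they stand 13 mm farther back than shut.
Start: joints at [-1.248, 0.351, 1.652, -0, 1.139, -0.085], TCP at [0.218, -0.505, 0.245] pointing down, gripper open.
Joint ranges: [-2.75, 2.75], [-0.79, 2.1], [0.01, 2.65], [-1.57, 4.71], [0.07, 3.14], [-2.87, 2.87]. Speed limits (rad/s): [2.22, 2.22, 2.79, 3.14, 3.14, 3.14].

## Interface

Orientations are given as a unit quaternion [w, x, y, z].
In Python, from workcell import sense, get_image, close_job, tip_extent gives the robot as it stands.
- The arm moves only by the tool apply_moves, never from a script. Its argument "deltas" is text: rows parted by semicolons, each of 4 numbers parted by spaces: the shift along the tool's x, y, z in cm, then the turn about the tool's z in degrees. In form: tx ty tz spin; .... A call has 1 to 5 rows; each row shifts and turns the commanded pose from where the row before left it, along the tool's axes as they then stand; what a row does not reach is not made up. A row lasts 1/8 s, in which the tool goes at most 62.5 mm and 10.7 degrees, less where a joint would pass 70% of its speed; a pose out of reach is approached as far as the arm can. A call is refused whole if a number of a shift passes 6.25 or a number of a turn 10.7, either way. A call with a gripper value outside its range is refused whole. "jaw" is the finger opening in cm, from 0 to 8.54, set as the call begins (left out, the last holds). The fingers move at their own pace and stop on an object; "force" is the grip in N (left out, the last holds). Time passes only in rows, so rows that do not move let the fingers close. It gives the time, the measured TCP pose, the force and the opening at its end, in the units of the state.
- sense(): the state, without advancing time (a new reading comes with each control period).
- get_image(name): name is "scene" or "top"; returns a dict with "pixels" (420x560x3 uint8, red, green, blue), "fx", "fy", "cx", "cy" (pixels), "R" (3x3) and "t" (3): a world point X has camera coordinates R X + t. Camera axes: x right, y down, z forward; pixel columns grow to the right and rows downward; lengths in m; the calibration is good to about 2 mm. A picture is of the moment at which its call begins. There is no depth.
- close_job(): hands the job in, once; it reports no verdict.
The state is a dict: "time": time; "qpos": joint angles; "dq": joint speeds; "joint_torque": joint torques, N m; "tcp_pos": TCP position; "ee_rot": TCP orientation; "contact_force": force on the tool from outside, world axes, zero at the start; "wrist_torque": the same for the moment, N m; "finger_gap": finger opening in m.
Only numpy, scipy, OpenCV 4.12 (cv2) and the standard library are available. Lean on these libraries where they do the work, as an engineer would, in place of code of your own. Each camera call takes 0.05 s, during which the arm holds its last target. There are 200 camera calls.

## Task

Pick out the four clay spindle whorls (the round discs with a hole through the middle) and lay each one flat in the cardboard tray that suits its size: the smallest whorl in the smallest tray, the next in the next, and so on up to the largest in the largest. Set them down gently rather than dropping them, and leave the tooth and the knucklebone where they lie.

Things in the scene. Friction and masses are not known exactly. Their poses are not given: they have to be found in the camera images.
- whorl_s: The smallest of four fired-clay (terracotta) spindle whorls: a round disc lying flat, 26 mm in diameter and 22 mm high, with a hole of 9 mm upright through its middle. Loose, about 20 g. Origin: centre of its underside, z up along the hole.
- whorl_m: The second smallest of four fired-clay (terracotta) spindle whorls: a round disc lying flat, 37 mm in diameter and 24 mm high, with a hole of 11 mm upright through its middle. Loose, about 45 g. Origin: centre of its underside, z up along the hole.
- whorl_l: The second largest of four fired-clay (terracotta) spindle whorls: a round disc lying flat, 48 mm in diameter and 26 mm high, with a hole of 11 mm upright through its middle. Loose, about 85 g. Origin: centre of its underside, z up along the hole.
- whorl_xl: The largest of four fired-clay (terracotta) spindle whorls: a round disc lying flat, 59 mm in diameter and 28 mm high, with a hole of 11 mm upright through its middle. Loose, about 140 g. Origin: centre of its underside, z up along the hole.
- tray_s: The smallest of four square shallow open cardboard trays, fixed to the table: inside 50 x 50 mm, outside 56 x 56 mm, walls 3 mm thick, rim 10 mm above the table, floor 3 mm above the table lined with white paper. Origin: centre of its underside on the table (the tray's centre, 3 mm below its floor); z up, x and y along its sides.
- tray_m: The second smallest of four square shallow open cardboard trays, fixed to the table: inside 61 x 61 mm, outside 67 x 67 mm, walls 3 mm thick, rim 10 mm above the table, floor 3 mm above the table lined with white paper. Origin: centre of its underside on the table (the tray's centre, 3 mm below its floor); z up, x and y along its sides.
- tray_l: The second largest of four square shallow open cardboard trays, fixed to the table: inside 72 x 72 mm, outside 78 x 78 mm, walls 3 mm thick, rim 10 mm above the table, floor 3 mm above the table lined with white paper. Origin: centre of its underside on the table (the tray's centre, 3 mm below its floor); z up, x and y along its sides.
- tray_xl: The largest of four square shallow open cardboard trays, fixed to the table: inside 83 x 83 mm, outside 89 x 89 mm, walls 3 mm thick, rim 10 mm above the table, floor 3 mm above the table lined with white paper. Origin: centre of its underside on the table (the tray's centre, 3 mm below its floor); z up, x and y along its sides.
- tooth: A cream-coloured horse's tooth lying among the whorls, 60 mm long, 25 mm wide, 24 mm high, with dark crown end and two roots. Loose; not a whorl. Origin: under its middle, on the table; x along its length towards the roots.
- knuckle: A cream-coloured knucklebone lying among the whorls, 60 mm long, 34 mm wide, 24 mm high, thick at both ends. Loose; not a whorl. Origin: under its middle, on the table; x along its length.
Mind the look-alikes: they are no part of the job. What is shaped like the tray_s but yellow is not meant.

How it is judged:
At the end, for the whole second after the job is handed in: Each whorl lies flat (tilt under 0.12 rad) and still on the floor of the tray of its own size rank (underside less than 7 mm above the tray's underside, centre within 18 mm of the tray's centre, which is anywhere inside the walls), and the tooth and knucklebone are within 20 mm of where they began (horizontal distance between whorl_s and tray_s below 0.018 m and z of whorl_s in the frame of tray_s below 0.007 m and angle between each of whorl_s, whorl_m, whorl_l, whorl_xl's own z axis and vertical below 0.12 rad and linear speed of each of whorl_s, whorl_m, whorl_l, whorl_xl below 0.02 m/s and horizontal distance between whorl_m and tray_m below 0.018 m and z of whorl_m in the frame of tray_m below 0.007 m and horizontal distance between whorl_l and tray_l below 0.018 m and z of whorl_l in the frame of tray_l below 0.007 m and horizontal distance between whorl_xl and tray_xl below 0.018 m and z of whorl_xl in the frame of tray_xl below 0.007 m and distance of each of tooth, knuckle from where it was at the start of the episode below 0.02 m); the robot touches nothing.
It fails at once if the tooth is moved by 20 mm or more (distance of tooth from where it was at the start of the episode above 0.02 m).
It fails at once if the knucklebone is moved by 20 mm or more (distance of knuckle from where it was at the start of the episode above 0.02 m).
It fails at once if a whorl is dropped (moves faster than 0.5 m/s within 20 mm of the table top) ((linear speed of whorl_s above 0.5 m/s and height (world z) of whorl_s below 0.02 m) or (linear speed of whorl_m above 0.5 m/s and height (world z) of whorl_m below 0.02 m) or (linear speed of whorl_l above 0.5 m/s and height (world z) of whorl_l below 0.02 m) or (linear speed of whorl_xl above 0.5 m/s and height (world z) of whorl_xl below 0.02 m)).
It also fails if it takes over 93 s, if anything falls off the work surface, if the arm or the gripper's body presses on something with over 40 N, if the wrist force passes 120 N, or if a joint passes its speed limit or range.

## Working session

There is one attempt and no reset: what is moved stays moved. The work goes in short steps, Python scripts to look and compute and a tool call to move; the robot and the scene stay as the last step left them, time stands still between calls to the robot, and variables do not carry over. Pictures are saved under pics/ and viewed, about 12 in all and at most 16, crops included, and the job is handed in when it is done.

Besides the shell and the picture viewer there is one more tool, called by a JSON object that holds its "fn" and its "kwargs". apply_moves: Moves the arm, as the interface text tells. Its arguments: {"type":"object","properties":{"deltas":{"type":"string"},"jaw":{"type":"number"},"force":{"type":"number"}},"required":["deltas"]}

```bash
mkdir -p pics; ls
python3 - <<'E'
from workcell import *
import cv2
for n in("top","scene"):
    i=get_image(n);cv2.imwrite(f"pics/{n}0.png",i["pixels"][:,:,::-1]);print(n,i["fx"],i["cx"],i["cy"],i["R"],i["t"])
s=sense();print(s,tip_extent)
E
```

```text
pics
top 425.29546543909373 279.26960613273314 216.74859988368948 [[-0.02356081 -0.9996923   0.0077584 ]
 [-0.99792441  0.0230525  -0.06012871]
 [ 0.05993136 -0.00915897 -0.99816048]] [0.00226624 0.45512669 0.96532589]
scene 449.12064207884794 278.52237505769915 210.72119547892308 [[ 0.09595565  0.99519822 -0.0193136 ]
 [ 0.62188769 -0.07508912 -0.77949813]
 [-0.77720539  0.06278635 -0.62610675]] [-0.03861519 -0.24042361  1.36995426]
{'time': 0.1, 'qpos': array([-1.24762856e+00,  3.51166365e-01,  1.65233443e+00, -1.70113516e-05,
        1.13910101e+00, -8.45836939e-02]), 'dq': array([-0.00064073, -0.00272365, -0.00136777, -0.00051927, -0.0008563 ,
        0.00156633]), 'joint_torque': array([ 4.65880585e-04, -5.06833112e+01, -2.91877556e+01, -9.85704787e-05,
        2.62894246e-03, -1.37422140e-05]), 'tcp_pos': array([ 0.21804185, -0.50463722,  0.24483076]), 'ee_rot': array([-5.00071280e-04,  9.79288385e-01,  2.02469764e-01, -6.77179453e-05]), 'contact_force': array([ 0.62846998, -0.25937275, -0.55821202]), 'wrist_torque': array([ 0.00513831, -0.01020376,  0.00048723]), 'finger_gap': 0.08525568281208568} 0.014
```

View pics/top0.png

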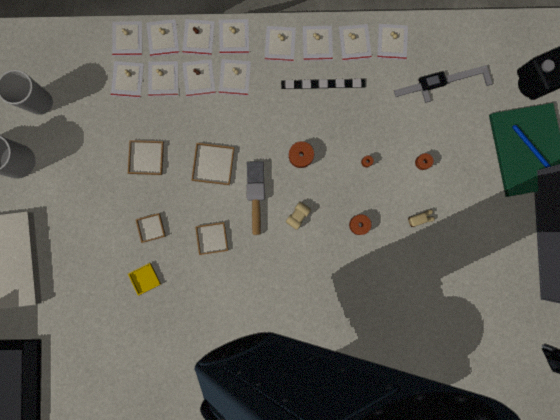

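View pics/scene0.png

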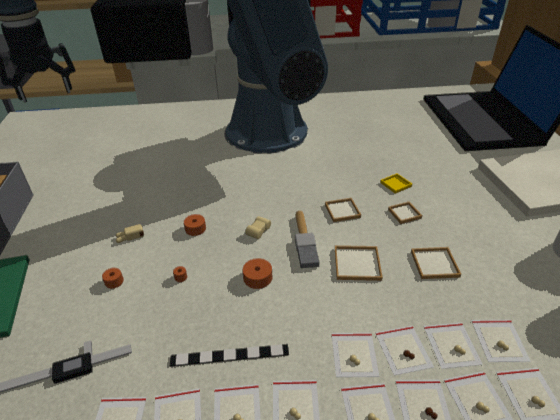

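Candidates in the top view:
- **Whorls, terracotta discs:** (301,154) XL, (360,224) L, (424,161) M and (367,161) S, ranked by diameter.
- **Trays, brown with white floor:** (215,163), (148,157), (213,238) and (151,227).
- **Yellow tray:** the one at (145,279) is the look-alike.

I'll confirm these in a crop and measure them.

```bash
cat > h.py <<'E'
import numpy as np,cv2
from workcell import *
def unproj(im,u,v,z):
    d=im["R"].T@np.array([(u-im["cx"])/im["fx"],(v-im["cy"])/im["fy"],1]);c=-im["R"].T@im["t"]
    return (c+d*(z-c[2])/d[2])[:2]
def proj(im,X):
    p=im["R"]@np.array(X,float)+im["t"];return im["fx"]*p[0]/p[2]+im["cx"],im["fy"]*p[1]/p[2]+im["cy"]
E
python3 - <<'E'
from h import *
for n,box in(("top",(115,125,450,305)),("scene",(90,170,475,300))):
    im=get_image(n);p=im["pixels"]
    x0,y0,x1,y1=box
    hsv=cv2.cvtColor(p,cv2.COLOR_RGB2HSV)
    if n=="top": cv2.imwrite("pics/top1.png",cv2.resize(p[y0:y1,x0:x1,::-1],None,fx=2.38,fy=2.38,interpolation=cv2.INTER_CUBIC))
    red=((hsv[...,0]<14)&(hsv[...,1]>150)&(hsv[...,2]>60)).astype('uint8')
    br=((hsv[...,0]>5)&(hsv[...,0]<20)&(hsv[...,1]>75)&(hsv[...,2]>40)).astype('uint8')
    for nm,m in(("red",red),("brown",br)):
        cs,_=cv2.findContours(m,cv2.RETR_EXTERNAL,cv2.CHAIN_APPROX_NONE)
        for c in cs:
            x,y,w,h=cv2.boundingRect(c)
            if min(w,h)<8 or not(x0<x<x1 and y0<y<y1):continue
            (cx,cy),(rw,rh),a=cv2.minAreaRect(c)
            # world fits
            if nm=="red":
                print(n,nm,np.round((cx,cy,w,h,cv2.contourArea(c)),1),"z25",unproj(im,cx,cy,.018).round(4))
            else:
                b=np.array([unproj(im,u,v,.01) for u,v in c[:,0]]);r=cv2.minAreaRect((b*1000).astype('float32'))
                print(n,nm,np.round((cx,cy,w,h),1),"mm",np.round(r[0],1),np.round(r[1],1),round(r[2],1))
E
```

```text
top red [360.  224.5  21.   20.  299.5] z25 [ 0.4327 -0.1929]
top red [367. 161.  11.  11.  77.] z25 [ 0.5793 -0.2143]
top red [424.  161.   17.   15.  183.5] z25 [ 0.5764 -0.3465]
top red [301.  154.   25.   25.  460.5] z25 [ 0.599 -0.062]
top brown [211.2 238.   32.   33. ] mm [409.9 149.2] [67.4 67.9] 6.8
top brown [360. 224.  23.  21.] mm [ 434.2 -194.6] [51.1 46.3] 88.7
top brown [150.1 227.5  29.   30. ] mm [437.4 289.5] [56.1 57.9] 12.8
top brown [256.  216.5   9.   36. ] mm [457.2  45.3] [18.5 81. ] 88.9
top brown [366.9 160.8  13.   13. ] mm [ 581.3 -215.8] [24.1 29.6] 25.3
top brown [423.9 161.1  19.   17. ] mm [ 577.8 -349.1] [35.5 44.1] 17.2
top brown [212.5 163.4  43.   42. ] mm [583.3 143.7] [90.  90.4] 81.7
top brown [301.5 154.   26.   27. ] mm [600.7 -63.7] [58.3 61.3] 88.6
top brown [145.1 157.1  35.   35. ] mm [601.4 299.9] [79.7 79. ] 86.2
scene red [112.7 277.9  20.   20.  272.5] z25 [ 0.5805 -0.3455]
scene red [179.9 273.8  13.   15.  129. ] z25 [ 0.5846 -0.2139]
scene red [257. 273.  29.  29. 655.] z25 [ 0.5999 -0.0615]
scene red [194.4 224.6  22.   20.  311.5] z25 [ 0.4359 -0.1926]
scene brown [112.4 277.5  22.   21. ] mm [ 571.  -349.9] [59.3 36.8] 24.0
scene brown [179.8 273.5  15.   16. ] mm [ 575.7 -215.9] [44.  25.7] 12.8
scene brown [257. 273.  31.  31.] mm [590.8 -61.6] [59.2 82.7] 89.0
scene brown [435.5 262.5  50.   32. ] mm [603.  300.5] [81.8 87. ] 86.4
scene brown [358.5 262.7  48.   36. ] mm [584.8 144.6] [90.7 97.9] 81.2
scene brown [194.5 224.5  22.   22. ] mm [ 424.8 -193.9] [76.2 47.4] 3.8
scene brown [300.9 221.9  11.   23. ] mm [444.7  47. ] [18.9 77.8] 88.8
scene brown [404.8 212.2  34.   22. ] mm [439.1 289.9] [64.2 62.2] 15.1
scene brown [342.5 209.2  36.   24. ] mm [410.9 149.9] [77.9 69.7] 7.2
```

View pics/top1.png

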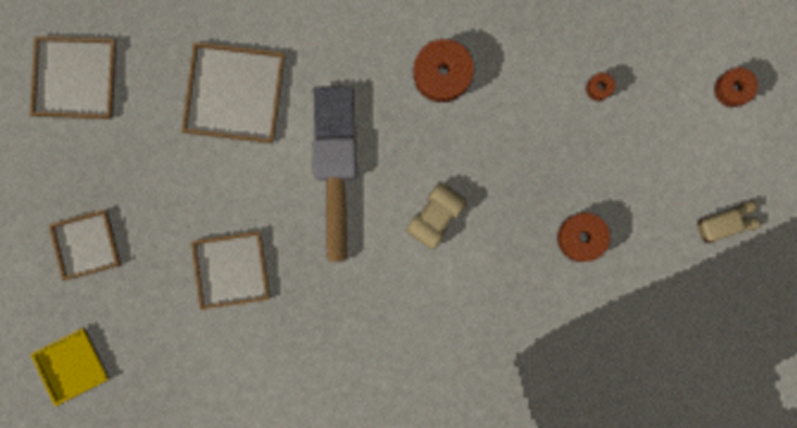

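The crop confirms the ranks: terracotta discs with holes, four white-lined brown trays, and the yellow one excluded. I'll use a 23.4° spin to line the tool axes up with the world, then start with whorl_m.

{"fn": "apply_moves", "kwargs": {"deltas": "0 0 0 7.8; 0 0 0 7.8; 0 0 0 7.8; 4.5 -2 1.5 0; 4.5 -2 1.5 0", "jaw": 8.5, "force": 30}}

```text
time: 0.82
tcp_pos: [0.309, -0.4646, 0.2149]
ee_rot: [0.0, 1.0, -0.001, 0.0]
contact_force: [0.1, -0.2, -0.2]
finger_gap: 0.0852
```

{"fn": "apply_moves", "kwargs": {"deltas": "4.5 -2 1.5 0; 4.5 -2 1.5 0; 4.5 -2 1.5 0; 4.5 -2 1.5 0; 4.5 -2 1.5 0"}}

```text
time: 1.45
tcp_pos: [0.5346, -0.3642, 0.1396]
ee_rot: [-0.0, 1.0, -0.0, -0.0]
contact_force: [-0.6, -0.4, 0.0]
finger_gap: 0.0849
```

{"fn": "apply_moves", "kwargs": {"deltas": "4.5 -1.9 1.5 0; 0 0 0 0; 0 0 0 0"}}

```text
time: 1.82
tcp_pos: [0.5779, -0.3462, 0.1251]
ee_rot: [-0.0, 1.0, -0.0, -0.0]
contact_force: [-1.3, -0.2, -0.4]
finger_gap: 0.0847
```

{"fn": "apply_moves", "kwargs": {"deltas": "0 0 3.5 0; 0 0 3.5 0; 0 0 2 0; 0 0 1.3 0; 0 0 0 0"}}

```text
time: 2.45
tcp_pos: [0.578, -0.3463, 0.0222]
ee_rot: [-0.0, 1.0, -0.0, -0.0]
contact_force: [-0.2, -0.4, -0.1]
finger_gap: 0.0851
```

{"fn": "apply_moves", "kwargs": {"deltas": "0 0 0 0; 0 0 0 0; 0 0 0 0; 0 0 0 0; 0 0 0 0", "jaw": 2.5, "force": 30}}

```text
time: 3.08
tcp_pos: [0.5786, -0.3463, 0.0231]
ee_rot: [0.0, 1.0, -0.0, 0.001]
contact_force: [-1.1, 0.1, 5.1]
finger_gap: 0.0347
```

Run:
```python
from h import *
im=get_image("scene");u,v=112,265
cv2.imwrite("pics/g1.png",cv2.resize(im["pixels"][150:320,30:290,::-1],None,fx=3,fy=3,interpolation=cv2.INTER_CUBIC));s=sense();print(s["finger_gap"],s["tcp_pos"],s["time"])
```

```text
0.034905129893309954 [ 0.57865346 -0.34635209  0.02314611] 3.125
```

View pics/g1.png

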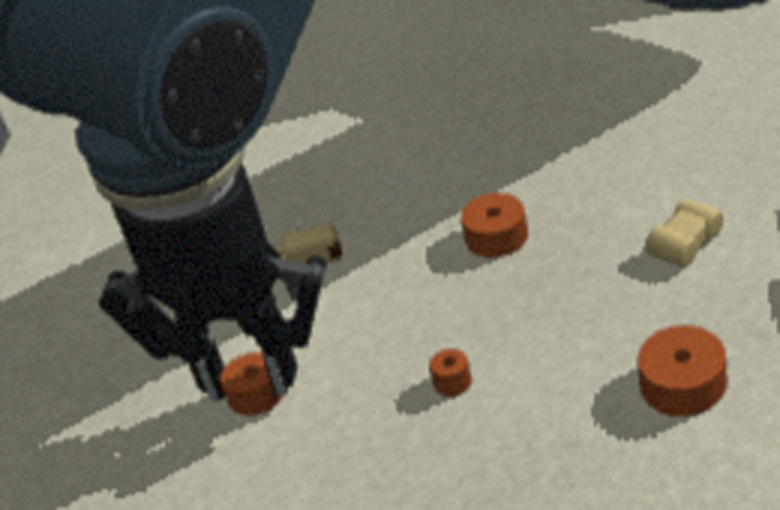

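The picture shows whorl_m between the pads at about (113,278), seated squarely, and nothing else disturbed. I'll lift a little and check.

{"fn": "apply_moves", "kwargs": {"deltas": "0 0 -0.5 0; 0 0 -1.5 0; 0 0 -3 0; 0 0 -3 0; 0 0 -2 0"}}

```text
time: 3.75
tcp_pos: [0.5786, -0.3463, 0.1246]
ee_rot: [0.001, 1.0, -0.0, 0.001]
contact_force: [1.0, -0.1, -0.6]
finger_gap: 0.0347
```

Run:
```python
from h import *
im=get_image("scene")
s=sense();print(s["finger_gap"],s["tcp_pos"],s["time"],s["contact_force"])
u,v=map(int,proj(im,s["tcp_pos"]))
cv2.imwrite("pics/g2.png",cv2.resize(im["pixels"][v-60:v+90,u-90:u+90,::-1],None,fx=4,fy=4,interpolation=cv2.INTER_CUBIC))
```

```text
0.03498072097853311 [ 0.57938617 -0.34683909  0.1268337 ] 3.8 [1.08526619 0.59139308 2.01144279]
```

View pics/g2.png

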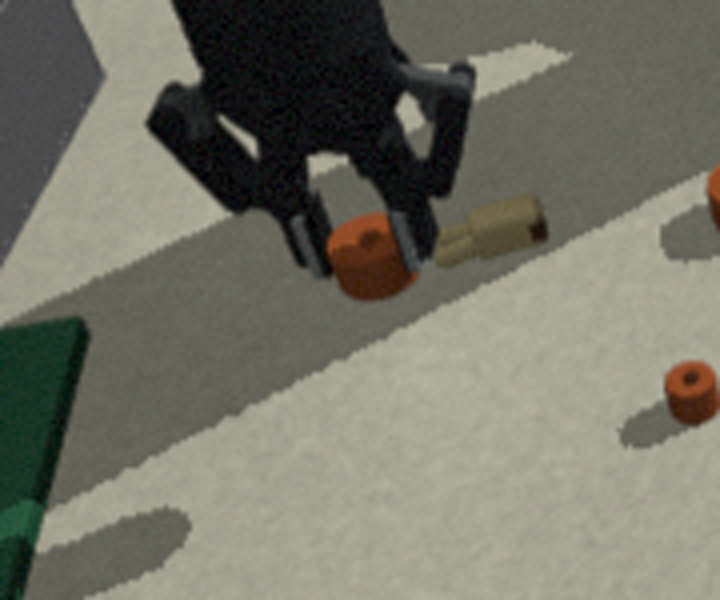

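It's held level. Carrying it to tray_m.

{"fn": "apply_moves", "kwargs": {"deltas": "-0.9 -2.5 0 0; -1.7 -5 0 0; -1.7 -5 0 0; -1.7 -5 0 0; -1.7 -5 0 0"}}

```text
time: 4.42
tcp_pos: [0.5004, -0.1195, 0.122]
ee_rot: [-0.0, 1.0, -0.0, -0.0]
contact_force: [0.9, 0.1, -0.0]
finger_gap: 0.0352
```

{"fn": "apply_moves", "kwargs": {"deltas": "-1.7 -5 0 0; -1.7 -5 0 0; -1.7 -5 0 0; -1.7 -5 0 0; -1.7 -5 0 0"}}

```text
time: 5.05
tcp_pos: [0.4157, 0.1305, 0.1222]
ee_rot: [-0.0, 1.0, -0.0, -0.0]
contact_force: [0.9, 0.4, -0.7]
finger_gap: 0.0346
```

{"fn": "apply_moves", "kwargs": {"deltas": "-0.7 -2.1 0 0; 0 0 0 0; 0 0 3 0; 0 0 2 0; 0 0 0 0"}}

```text
time: 5.68
tcp_pos: [0.4091, 0.149, 0.0713]
ee_rot: [0.0, 1.0, -0.001, -0.001]
contact_force: [-0.1, -1.0, 0.0]
finger_gap: 0.0351
```

Run:
```python
from h import *
s=sense();print(s["finger_gap"],s["tcp_pos"],s["time"],s["contact_force"])
im=get_image("scene")
u,v=map(int,proj(im,s["tcp_pos"]))
cv2.imwrite("pics/g3.png",cv2.resize(im["pixels"][v-60:v+90,u-90:u+90,::-1],None,fx=4,fy=4,interpolation=cv2.INTER_CUBIC))
print(u-90,v-60)
x,y,z=s["tcp_pos"]
for d in(-.01,0,.01): print([ (np.array(proj(im,(x+d,y,z-.023+.012)))-[u-90,v-60])*4])
```

```text
0.035079947956414316 [0.40908226 0.14903413 0.07134687] 5.675 [-0.05644571 -1.02844193  0.03425313]
253 127
[array([357.85018674, 246.9724649 ])]
[array([361.47627041, 257.2196096 ])]
[array([365.15784079, 267.62355719])]
```

View pics/g3.png

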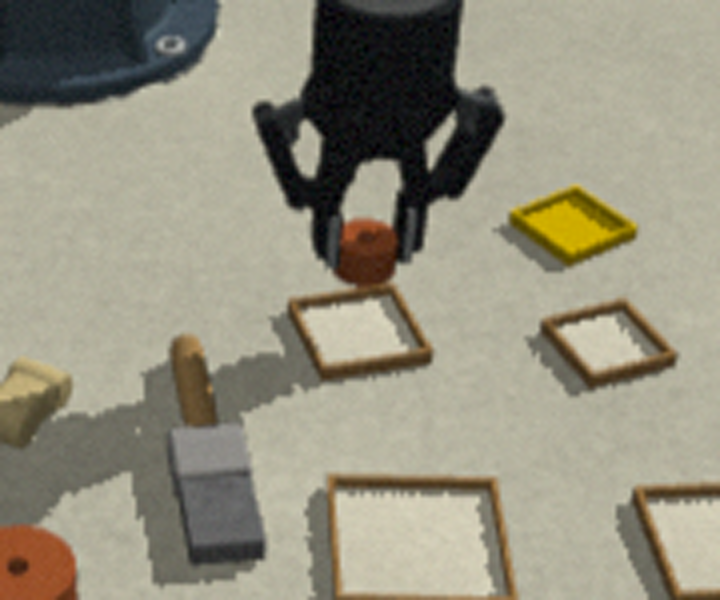

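Whorl_m is centred on the TCP to about 1–2 mm and sits above tray_m. I'll lower it, slowing down at the end.

{"fn": "apply_moves", "kwargs": {"deltas": "0 0 2.5 0; 0 0 1.2 0; 0 0 0.5 0; 0 0 0.2 0; 0 0 0 0"}}

```text
time: 6.35
tcp_pos: [0.4098, 0.1501, 0.0287]
ee_rot: [-0.0, 1.0, -0.0, 0.0]
contact_force: [0.1, 0.6, 0.2]
finger_gap: 0.0349
```

{"fn": "apply_moves", "kwargs": {"deltas": "0 0 0.1 0; 0 0 0 0"}}

```text
time: 6.6
tcp_pos: [0.4096, 0.15, 0.0274]
ee_rot: [-0.0, 1.0, -0.0, 0.0]
contact_force: [0.4, -0.5, -1.1]
finger_gap: 0.0346
```

{"fn": "apply_moves", "kwargs": {"deltas": "0 0 0.1 0; 0 0 0 0"}}

```text
time: 6.85
tcp_pos: [0.4095, 0.15, 0.0263]
ee_rot: [0.0, 1.0, -0.0, -0.0]
contact_force: [0.7, 0.0, -0.0]
finger_gap: 0.0348
```

{"fn": "apply_moves", "kwargs": {"deltas": "0 0 0.1 0; 0 0 0 0"}}

```text
time: 7.1
tcp_pos: [0.4095, 0.15, 0.026]
ee_rot: [0.0, 1.0, -0.0, -0.0]
contact_force: [-4.4, -1.2, 17.5]
finger_gap: 0.0348
```

{"fn": "apply_moves", "kwargs": {"deltas": "0 0 -0.1 0; 0 0 0 0; 0 0 0 0; 0 0 0 0; 0 0 -1 0", "jaw": 6}}

```text
time: 7.72
tcp_pos: [0.4091, 0.1499, 0.0362]
ee_rot: [0.0, 1.0, -0.0, -0.001]
contact_force: [0.6, -0.0, -0.8]
finger_gap: 0.06
```

{"fn": "apply_moves", "kwargs": {"deltas": "0 0 -3 0; 0 0 -3 0; 1 2 -1 0; 2.2 4.6 0 0; 2.2 4.6 0 0"}}

```text
time: 8.35
tcp_pos: [0.4641, 0.0368, 0.1072]
ee_rot: [-0.0, 1.0, 0.0, 0.001]
contact_force: [0.9, 0.5, -0.0]
finger_gap: 0.06
```

{"fn": "apply_moves", "kwargs": {"deltas": "2.2 4.6 0 0; 2.2 4.6 0 0; 2.2 4.6 0 0; 2.2 4.6 0 0; 2.2 4.6 0 0"}}

```text
time: 8.98
tcp_pos: [0.5738, -0.1937, 0.107]
ee_rot: [0.0, 1.0, -0.0, 0.0]
contact_force: [0.5, 0.1, -0.6]
finger_gap: 0.0602
```

{"fn": "apply_moves", "kwargs": {"deltas": "0.9 2.2 0 0; 0 0 0 0"}}

```text
time: 9.22
tcp_pos: [0.5824, -0.2153, 0.1066]
ee_rot: [0.0, 1.0, -0.001, 0.0]
contact_force: [-0.4, 0.9, 0.3]
finger_gap: 0.06
```

Run:
```python
from h import *
im=get_image("scene")
s=sense();print(s["finger_gap"],s["tcp_pos"],s["time"])
cv2.imwrite("pics/g4.png",cv2.resize(im["pixels"][150:310,90:480,::-1],None,fx=2.05,fy=2.05,interpolation=cv2.INTER_CUBIC))
```

```text
0.05996877457941927 [ 0.58202566 -0.21412907  0.10650123] 9.275
```

View pics/g4.png

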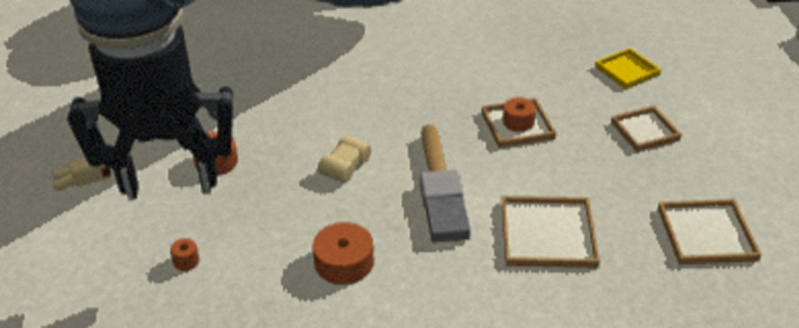

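Whorl_m lies flat in tray_m at crop (519,113). The arm is now over whorl_s.

{"fn": "apply_moves", "kwargs": {"deltas": "0 0 3.5 0; 0 0 3 0; 0 0 1.5 0; 0 0 0.4 0; 0 0 0 0"}}

```text
time: 9.9
tcp_pos: [0.5827, -0.214, 0.0231]
ee_rot: [0.0, 1.0, -0.0, 0.0]
contact_force: [-0.1, -0.1, 0.5]
finger_gap: 0.06
```

{"fn": "apply_moves", "kwargs": {"deltas": "0 0 0 0; 0 0 0 0; 0 0 0 0; 0 0 0 0; 0 0 0 0", "jaw": 1.5}}

```text
time: 10.52
tcp_pos: [0.5827, -0.2142, 0.0232]
ee_rot: [0.0, 1.0, -0.0, 0.0]
contact_force: [-1.3, 0.7, 6.2]
finger_gap: 0.0253
```

{"fn": "apply_moves", "kwargs": {"deltas": "0 0 -0.5 0; 0 0 -1.5 0; 0 0 -3 0; 0 0 -3 0; 0 0 -2 0"}}

```text
time: 11.15
tcp_pos: [0.5828, -0.2143, 0.1246]
ee_rot: [0.0, 1.0, -0.0, 0.001]
contact_force: [0.1, 0.8, -0.2]
finger_gap: 0.0248
```

{"fn": "apply_moves", "kwargs": {"deltas": "-0.7 -2.5 0 0; -1.45 -5 0 0; -1.45 -5 0 0; -1.45 -5 0 0; -1.45 -5 0 0"}}

```text
time: 11.78
tcp_pos: [0.5168, 0.0124, 0.1228]
ee_rot: [-0.0, 1.0, -0.0, 0.0]
contact_force: [0.1, 0.6, -0.1]
finger_gap: 0.0251
```

{"fn": "apply_moves", "kwargs": {"deltas": "-1.45 -5 0 0; -1.45 -5 0 0; -1.45 -5 0 0; -1.45 -5 0 0; -1.45 -5 0 0"}}

```text
time: 12.4
tcp_pos: [0.4445, 0.2626, 0.1228]
ee_rot: [-0.0, 1.0, -0.0, 0.0]
contact_force: [0.1, 0.1, 0.1]
finger_gap: 0.0243
```

{"fn": "apply_moves", "kwargs": {"deltas": "-0.75 -2.9 0 0; 0 0 0 0; 0 0 3 0; 0 0 2 0; 0 0 0 0"}}

```text
time: 13.02
tcp_pos: [0.4372, 0.2888, 0.0715]
ee_rot: [0.001, 1.0, -0.001, -0.001]
contact_force: [-0.5, 0.1, 0.5]
finger_gap: 0.0246
```

{"fn": "apply_moves", "kwargs": {"deltas": "0 0 2.5 0; 0 0 1.2 0; 0 0 0.5 0; 0 0 0.2 0; 0 0 0 0"}}

```text
time: 13.65
tcp_pos: [0.4378, 0.2901, 0.0287]
ee_rot: [-0.0, 1.0, -0.0, 0.0]
contact_force: [-0.6, -0.0, 0.0]
finger_gap: 0.0248
```

{"fn": "apply_moves", "kwargs": {"deltas": "0 0 0.15 0; 0 0 0 0"}}

```text
time: 13.9
tcp_pos: [0.4377, 0.29, 0.0269]
ee_rot: [-0.0, 1.0, -0.0, 0.0]
contact_force: [-0.3, -0.1, -0.5]
finger_gap: 0.0247
```

{"fn": "apply_moves", "kwargs": {"deltas": "0 0 0.1 0; 0 0 0 0"}}

```text
time: 14.15
tcp_pos: [0.4377, 0.2901, 0.0262]
ee_rot: [-0.0, 1.0, -0.0, 0.0]
contact_force: [-1.6, -0.3, 6.4]
finger_gap: 0.0246
```

{"fn": "apply_moves", "kwargs": {"deltas": "0 0 0 0; 0 0 0 0; 0 0 0 0; 0 0 0 0; 0 0 -1 0", "jaw": 5}}

```text
time: 14.78
tcp_pos: [0.4373, 0.2898, 0.0357]
ee_rot: [0.0, 1.0, -0.0, -0.001]
contact_force: [-1.8, -0.9, -0.1]
finger_gap: 0.05
```

{"fn": "apply_moves", "kwargs": {"deltas": "0 0 -3 0; 0 0 -3 0; 0 2 -1 0; 0 5 0 0; 0 5 0 0", "jaw": 8.5}}

```text
time: 15.4
tcp_pos: [0.4368, 0.1678, 0.1056]
ee_rot: [0.0, 1.0, 0.0, -0.0]
contact_force: [0.6, -0.1, 0.4]
finger_gap: 0.0848
```

{"fn": "apply_moves", "kwargs": {"deltas": "0 5 0 0; 0 5 0 0; 0 5 0 0; 0 5 0 0; 0 5 0 0"}}

```text
time: 16.02
tcp_pos: [0.4362, -0.0822, 0.1056]
ee_rot: [-0.0, 1.0, -0.001, -0.0]
contact_force: [-0.7, -0.1, 0.3]
finger_gap: 0.0852
```

{"fn": "apply_moves", "kwargs": {"deltas": "0 5 0 0; 0 5 0 0; -0.3 1.3 0 0; 0 0 0 0"}}

```text
time: 16.52
tcp_pos: [0.4332, -0.1933, 0.1054]
ee_rot: [-0.0, 1.0, -0.001, -0.001]
contact_force: [0.1, 0.3, -0.2]
finger_gap: 0.0846
```

Run:
```python
from h import *
im=get_image("scene")
s=sense();print(s["finger_gap"],s["tcp_pos"],s["time"])
cv2.imwrite("pics/g5.png",cv2.resize(im["pixels"][150:310,90:480,::-1],None,fx=2.05,fy=2.05,interpolation=cv2.INTER_CUBIC))
```

```text
0.08482475377139453 [ 0.4335357  -0.19252073  0.10550027] 16.575
```

View pics/g5.png

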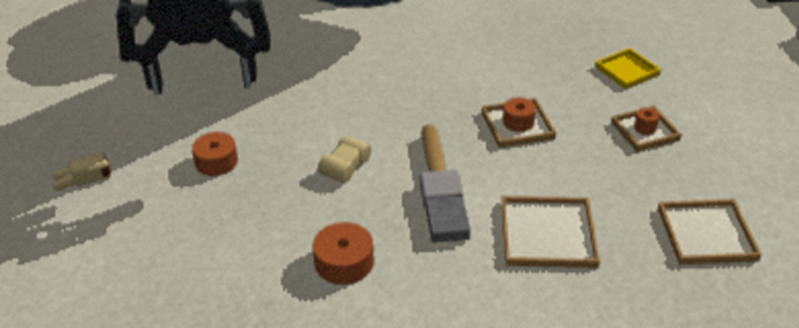

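Whorl_s is flat in tray_s at crop (647,120). Next is whorl_l, at crop (215,153).

{"fn": "apply_moves", "kwargs": {"deltas": "0 0 3.5 0; 0 0 3 0; 0 0 1.4 0; 0 0 0.4 0; 0 0 0 0"}}

```text
time: 17.2
tcp_pos: [0.4347, -0.1929, 0.0233]
ee_rot: [0.0, 1.0, -0.0, 0.0]
contact_force: [0.2, 0.4, 0.5]
finger_gap: 0.0847
```

{"fn": "apply_moves", "kwargs": {"deltas": "0 0 0 0; 0 0 0 0; 0 0 0 0; 0 0 0 0; 0 0 0 0", "jaw": 3.7, "force": 40}}

```text
time: 17.82
tcp_pos: [0.4347, -0.1932, 0.0237]
ee_rot: [0.0, 1.0, -0.0, 0.0]
contact_force: [-2.7, 1.7, 11.4]
finger_gap: 0.0468
```

{"fn": "apply_moves", "kwargs": {"deltas": "0 0 -0.5 0; 0 0 -1.5 0; 0 0 -3 0; 0 0 -3 0; 0 0 -2 0"}}

```text
time: 18.45
tcp_pos: [0.4346, -0.1932, 0.125]
ee_rot: [0.0, 1.0, -0.0, 0.001]
contact_force: [0.5, -0.5, -0.8]
finger_gap: 0.0469
```

{"fn": "apply_moves", "kwargs": {"deltas": "0.9 -2.5 0 0; 1.7 -5 0 0; 1.7 -5 0 0; 1.7 -5 0 0; 1.7 -5 0 0"}}

```text
time: 19.08
tcp_pos: [0.5119, 0.0337, 0.1238]
ee_rot: [0.0, 1.0, -0.0, 0.0]
contact_force: [0.5, -0.5, -0.7]
finger_gap: 0.0467
```

{"fn": "apply_moves", "kwargs": {"deltas": "1.7 -5 0 0; 1.7 -5 0 0; 1.7 -5 0 0; 1.7 -5 0 0; 1.6 -5 0 0"}}

```text
time: 19.7
tcp_pos: [0.5959, 0.2836, 0.1239]
ee_rot: [-0.0, 1.0, -0.0, 0.0]
contact_force: [-0.0, 0.2, -0.6]
finger_gap: 0.0467
```

{"fn": "apply_moves", "kwargs": {"deltas": "0.7 -1.9 0 0; 0 0 0 0; 0 0 3 0; 0 0 2 0; 0 0 0 0"}}

```text
time: 20.32
tcp_pos: [0.6018, 0.2998, 0.0715]
ee_rot: [0.001, 1.0, -0.001, -0.001]
contact_force: [0.1, 0.6, -0.5]
finger_gap: 0.0468
```

{"fn": "apply_moves", "kwargs": {"deltas": "0 0 2.5 0; 0 0 1.2 0; 0 0 0.5 0; 0 0 0.2 0; 0 0 0 0"}}

```text
time: 20.95
tcp_pos: [0.6029, 0.301, 0.0294]
ee_rot: [-0.0, 1.0, -0.0, 0.0]
contact_force: [-0.2, -0.3, -0.1]
finger_gap: 0.0466
```

{"fn": "apply_moves", "kwargs": {"deltas": "0 0 0.2 0; 0 0 0 0"}}

```text
time: 21.2
tcp_pos: [0.6027, 0.3009, 0.0269]
ee_rot: [-0.0, 1.0, -0.0, 0.0]
contact_force: [0.3, -0.4, -0.4]
finger_gap: 0.0466
```

{"fn": "apply_moves", "kwargs": {"deltas": "0 0 0.1 0; 0 0 0 0"}}

```text
time: 21.45
tcp_pos: [0.6028, 0.301, 0.0269]
ee_rot: [-0.0, 1.0, -0.0, 0.0]
contact_force: [-4.6, -1.9, 9.1]
finger_gap: 0.0468
```

{"fn": "apply_moves", "kwargs": {"deltas": "0 0 0 0; 0 0 0 0; 0 0 0 0; 0 0 0 0; 0 0 -1 0", "jaw": 7}}

```text
time: 22.08
tcp_pos: [0.6022, 0.3007, 0.0354]
ee_rot: [0.0, 1.0, -0.0, -0.001]
contact_force: [1.1, 0.0, 0.9]
finger_gap: 0.0702
```

{"fn": "apply_moves", "kwargs": {"deltas": "0 0 -3 0; 0 0 -3 0; 0 2 -1 0; 0 5 0 0; 0 5 0 0", "jaw": 8.5}}

```text
time: 22.7
tcp_pos: [0.6019, 0.1785, 0.1054]
ee_rot: [0.0, 1.0, -0.0, -0.0]
contact_force: [0.3, -1.4, 0.2]
finger_gap: 0.0852
```

{"fn": "apply_moves", "kwargs": {"deltas": "0 5 0 0; 0 5 0 0; 0 5 0 0; 0 5 0 0; 0 4.3 0 0"}}

```text
time: 23.32
tcp_pos: [0.6013, -0.065, 0.1053]
ee_rot: [0.0, 1.0, -0.001, -0.0]
contact_force: [-0.2, -0.7, 0.0]
finger_gap: 0.085
```

{"fn": "apply_moves", "kwargs": {"deltas": "-0.3 0 0 0; 0 0 0 0"}}

```text
time: 23.58
tcp_pos: [0.5986, -0.0622, 0.1054]
ee_rot: [-0.0, 1.0, -0.001, -0.0]
contact_force: [0.2, -0.9, 1.6]
finger_gap: 0.0853
```

Run:
```python
from h import *
im=get_image("scene")
s=sense();print(s["finger_gap"],s["tcp_pos"],s["time"])
cv2.imwrite("pics/g6.png",cv2.resize(im["pixels"][150:310,90:480,::-1],None,fx=2.05,fy=2.05,interpolation=cv2.INTER_CUBIC))
```

```text
0.08501609844632303 [ 0.59890272 -0.06165835  0.10555441] 23.625
```

View pics/g6.png

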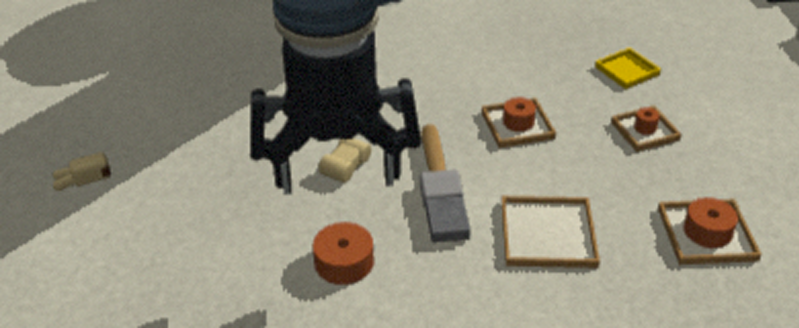

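Whorl_l is flat in tray_l at crop (711,222). Whorl_xl is last.

{"fn": "apply_moves", "kwargs": {"deltas": "0 0 3.5 0; 0 0 3 0; 0 0 1.4 0; 0 0 0.4 0; 0 0 0 0"}}

```text
time: 24.25
tcp_pos: [0.5998, -0.0619, 0.0235]
ee_rot: [0.0, 1.0, -0.0, 0.0]
contact_force: [0.6, -0.2, 1.0]
finger_gap: 0.0848
```

{"fn": "apply_moves", "kwargs": {"deltas": "0 0 0 0; 0 0 0 0; 0 0 0 0; 0 0 0 0; 0 0 0 0", "jaw": 4.8, "force": 50}}

```text
time: 24.88
tcp_pos: [0.6, -0.0623, 0.0243]
ee_rot: [0.0, 1.0, -0.0, 0.001]
contact_force: [-2.1, -0.7, 11.2]
finger_gap: 0.0575
```

{"fn": "apply_moves", "kwargs": {"deltas": "0 0 -0.5 0; 0 0 -1.5 0; 0 0 -3 0; 0 0 -3 0; 0 0 -2 0"}}

```text
time: 25.5
tcp_pos: [0.5999, -0.0622, 0.1252]
ee_rot: [0.0, 1.0, -0.0, 0.001]
contact_force: [0.2, -1.7, -0.5]
finger_gap: 0.0572
```

{"fn": "apply_moves", "kwargs": {"deltas": "-0.2 -2.5 0 0; -0.4 -5 0 0; -0.4 -5 0 0; -0.4 -5 0 0; -0.2 -3.1 0 0"}}

```text
time: 26.12
tcp_pos: [0.5832, 0.1461, 0.1238]
ee_rot: [-0.0, 1.0, 0.0, 0.0]
contact_force: [-0.3, -1.0, -0.9]
finger_gap: 0.0571
```

{"fn": "apply_moves", "kwargs": {"deltas": "0 0 0 0; 0 0 3 0; 0 0 2 0; 0 0 0 0"}}

```text
time: 26.62
tcp_pos: [0.5828, 0.1431, 0.0716]
ee_rot: [0.0, 1.0, -0.001, -0.001]
contact_force: [0.2, -0.2, -0.5]
finger_gap: 0.0569
```

{"fn": "apply_moves", "kwargs": {"deltas": "0 0 2.5 0; 0 0 1.2 0; 0 0 0.5 0; 0 0 0.2 0; 0 0 0 0"}}

```text
time: 27.25
tcp_pos: [0.5838, 0.1439, 0.0293]
ee_rot: [-0.0, 1.0, -0.0, 0.0]
contact_force: [-0.3, -0.4, -2.3]
finger_gap: 0.0572
```

{"fn": "apply_moves", "kwargs": {"deltas": "0 0 0.1 0; 0 0 0 0"}}

```text
time: 27.5
tcp_pos: [0.5836, 0.1439, 0.028]
ee_rot: [-0.0, 1.0, -0.0, 0.0]
contact_force: [0.2, 0.2, -1.1]
finger_gap: 0.0573
```

{"fn": "apply_moves", "kwargs": {"deltas": "0 0 0.1 0; 0 0 0 0"}}

```text
time: 27.75
tcp_pos: [0.5837, 0.144, 0.0274]
ee_rot: [-0.0, 1.0, -0.0, 0.0]
contact_force: [-2.9, -0.3, 6.4]
finger_gap: 0.0574
```

{"fn": "apply_moves", "kwargs": {"deltas": "0 0 0.05 0; 0 0 0 0"}}

```text
time: 28.0
tcp_pos: [0.5837, 0.144, 0.0273]
ee_rot: [-0.0, 1.0, -0.0, 0.0]
contact_force: [-5.1, -1.7, 10.4]
finger_gap: 0.057
```

Whorl_xl is touching the floor. Releasing, rising and clearing the view.

{"fn": "apply_moves", "kwargs": {"deltas": "0 0 0 0; 0 0 0 0; 0 0 0 0; 0 0 0 0; 0 0 -1 0", "jaw": 8.3}}

```text
time: 28.62
tcp_pos: [0.5831, 0.1438, 0.036]
ee_rot: [0.0, 1.0, -0.0, -0.001]
contact_force: [-0.6, 0.4, 0.1]
finger_gap: 0.0823
```

{"fn": "apply_moves", "kwargs": {"deltas": "0 0 -3 0; 0 0 -4 0; 0 2 -4 0; 0 5 0 0; -2 5 0 0"}}

```text
time: 29.25
tcp_pos: [0.5641, 0.0227, 0.1476]
ee_rot: [0.0, 1.0, 0.0, 0.001]
contact_force: [-0.0, -0.1, -0.4]
finger_gap: 0.0827
```

{"fn": "apply_moves", "kwargs": {"deltas": "-3 5 0 0; -4 4 0 0; -4 4 0 0; -4 4 0 0; 0 0 0 0"}}

```text
time: 29.88
tcp_pos: [0.4115, -0.1478, 0.147]
ee_rot: [0.0, 1.0, -0.002, 0.0]
contact_force: [0.2, 0.8, 0.2]
finger_gap: 0.0829
```

Run:
```python
from h import *
a=get_image("top");b=get_image("scene")
s=sense();print(s["tcp_pos"],s["time"])
f=lambda p,x0,y0,w,h:cv2.resize(p[y0:y0+h,x0:x0+w,::-1],(800,300),interpolation=cv2.INTER_CUBIC)
cv2.imwrite("pics/f.png",np.vstack([f(a["pixels"],115,130,334,125),f(b["pixels"],90,165,390,146)]))
W={"s":(.438,.29,13),"m":(.41,.15,18),"l":(.602,.3,24),"xl":(.584,.144,30)}
for im in(a,b):
    hsv=cv2.cvtColor(im["pixels"],cv2.COLOR_RGB2HSV);red=((hsv[...,0]<14)&(hsv[...,1]>150)&(hsv[...,2]>60)).astype('uint8')
    n,l,st,c=cv2.connectedComponentsWithStats(red)
    for k,(x,y,_) in W.items():
        u,v=proj(im,(x,y,.018));i=1+np.argmin(np.hypot(*(c[1:]-[u,v]).T)+1e3*(st[1:,4]<40))
        print(k,unproj(im,*c[i],.018).round(4),st[i,4],"offset mm",(1000*(unproj(im,*c[i],.018)-[x,y])).round(1))
```

```text
[ 0.41366798 -0.14631421  0.14697841] 29.975
s [0.4356 0.2913] 74 offset mm [-2.4  1.3]
m [0.4075 0.1513] 162 offset mm [-2.5  1.3]
l [0.6018 0.3032] 300 offset mm [-0.2  3.2]
xl [0.5832 0.1455] 474 offset mm [-0.8  1.5]
s [0.4351 0.2917] 111 offset mm [-2.9  1.7]
m [0.4065 0.1519] 200 offset mm [-3.5  1.9]
l [0.5997 0.3033] 465 offset mm [-2.3  3.3]
xl [0.5803 0.146 ] 642 offset mm [-3.7  2. ]
```

View pics/f.png

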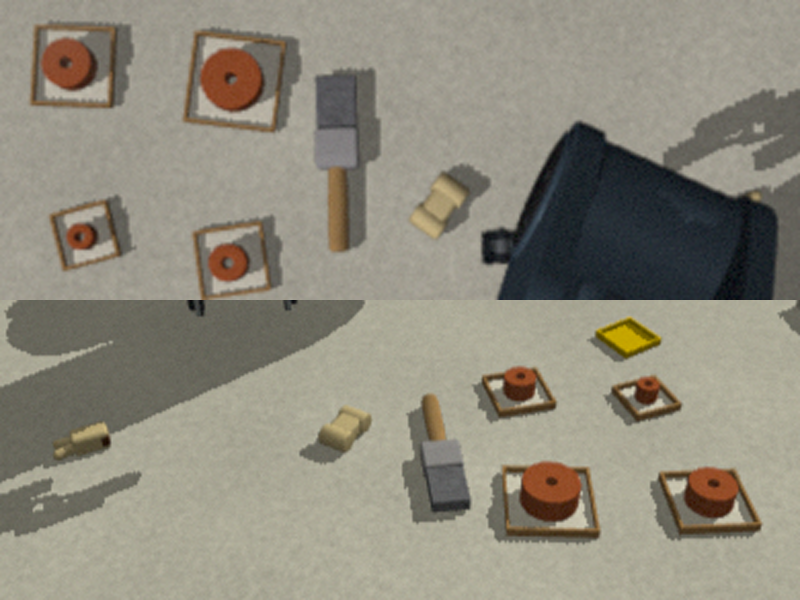

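```bash
python3 -c "
from workcell import *
close_job()"
```

```text
the job is handed in; nothing more can be done
```

All four whorls are in the trays that match their size, and the job is handed in at about 30 s of the 93 s allowed. I lowered each one until the force reading showed it touching the tray floor, then let go. The heaviest touch was 17.5 N, on whorl_m.

**Placement:** in the last pictures from both cameras, every whorl lies inside its tray and looks flat. Their measured centres are about 2–4 mm from the measured tray centres, against the 18 mm limit. The two cameras differed by up to about 3 mm, which is close to the calibration error. I judged tilt by eye only.

**Tooth and knucklebone:** both are where they started in the scene picture, and the top view shows the same for the knucklebone. The arm hid most of the tooth in the last top view, so that check rests on the scene camera alone. The yellow tray was not touched, and the arm ended clear of everything.

**Grip readings:** the gripper read 1–2 mm under each whorl's diameter, but every grip held and none of the checks failed.

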